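# Register a sealed sample jar and crack its lid to vent it

## Task

Register the sealed amber sample jar and vent it: turn the jar in its nest until the bar-code label faces the reader's window squarely, and leave it still for a second with the lid shut so that it can be read. Then, with the label still facing the reader, pull the stuck lid straight up by its knob until the seal lets go, and catch it when it is just open: about a centimetre above the rim, level, over the mouth and clear of the jar, never as much as 3 cm up. The program finishes while the gripper is still holding the lid there; leave the other things on the desk where they stand.

Things in the scene. Friction and masses are not known exactly. Their poses are not given: they have to be found in the camera images.
- station: Fixed code-reading station: grey base plate 205 x 110 mm, 12 mm high, with the turning nest and jar near one end and a grey box-shaped reader head (44 x 64 mm, top 103 mm above the desk) near the other. Origin: on the desk, on the nest's vertical turning axis; x points level from jar to reader, z up. Plate from x = -65 to 140 mm, reader from x = 91 to 147 mm. Place and yaw differ each time.
- reader_window (a point): Centre of the reader's lens, on the face of the reader head that looks at the jar, 91 mm from the turning axis and 64 mm above the desk.
- jar_label (a point): Centre of the paper bar-code label on the jar's wall, 34 mm from the turning axis, 58 mm above the desk (label about 45 mm wide round the wall, 40 mm high). It faces the way from the axis to this point. At the start that is 0.8 rad or more off the reader, either way, up to directly away from it.
- nest_lug (a point): Tip of a small round-ended index lug on the nest's rim, straight below the middle of the label, 63 mm from the turning axis and 20 mm above the desk: it shows from above where the label points. The nest is a dark disc 92 mm in diameter.
- jar_rim (a point): Centre of the jar's mouth: on the turning axis, at rim height, 99.5 mm above the desk; z up. Amber glass jar, 66 mm in diameter, 76 mm high, a few pellets inside. Three jaws clamp its foot in the nest: it cannot be lifted or shifted, but turns endlessly with the nest about the vertical axis, with little friction (under 0.03 N m), and stays where it is left.
- jar (a joint): Turn of the nest and jar about the vertical axis, rad: 0 (or any whole turn) when the label faces the reader, growing counter-clockwise seen from above; between 0.8 and 5.48 at the start.
- lid: Aluminium lid, about 140 g, a separate part, round about its axis: flange 66 mm in diameter and 6 mm thick, knob on top, plug 42 mm in diameter reaching 12.5 mm into the mouth. Origin: centre of the flange's underside, which lies on the rim when shut, so its height above jar_rim is the gap. z up. While shut, turning its knob turns the jar with it.
- lid_knob (a point): Centre of the lid's turned knob, on the lid's axis 29 mm above the flange's underside, in the middle of the knob's head (29 mm in diameter, from 26 to 33 mm up; waist below it 23 mm in diameter, from 11 to 22 mm up). A rubber seal grips the plug: it lets go at a straight pull of 10 to 20 N, after about 3 mm of lift, and the lid then jumps a few mm; from 7 mm of lift it is free.
- label_jar: Bystander: small empty clear glass jar, 54 mm in diameter, 56 mm high, standing beside the station. Origin under its centre. Leave alone.
- dropper_bottle: Bystander: small amber dropper bottle, 27 mm in diameter, 70 mm high, standing beside the station. Origin under its centre. Leave alone.
- stopper: Bystander: small brown tapered rubber stopper, 23 mm in diameter, 22 mm high, beside the station. Origin under its centre. Leave alone.
- timer: Bystander: grey clockwork timer, 47 x 66 x 62 mm, near the right front corner of the desk. Origin under its centre. Leave alone.
- slide_box: Bystander: flat wooden slide box, 101 x 150 x 47 mm, near the front edge, left of the middle. Origin under its centre. Leave alone.

How it is judged:
By the outcome, as a careful person would: the job done as asked, in the order asked, and still so for the second after the job is handed in, while the arm keeps its last pose, push and grip.
It also fails if it takes over 42 s, if anything falls off the work surface, if the arm or the gripper's body presses on something with over 40 N, if the wrist force passes 120 N, or if a joint passes its speed limit or range.

## Robot

A 6-joint arm with a two-finger parallel gripper is mounted at the origin on a cart in front of the work surface, level with it; the furniture and walls round the work are solid. World frame = base frame: x ahead of the robot, y to its left, z up, the work surface at z = 0. Lengths are in m, angles in rad, forces in N, time in s.
With the tool pointing down it reaches from about 0.35 to 0.775 m from the base axis. Payload 5.5 kg.
Tool frame: the origin (TCP) lies midway between the tips of the shut fingers; the grasp point (between the pads) lies 19 mm behind it; z points along the fingers, x is the direction in which the jaws open and shut, and the axes are right-handed (so a half turn about z gives the same grasp; the last joint's range is limited). The gripper opens to 85 mm and grips with 20 to 120 N. Pads are 22 mm wide; open, the fingers measure 114 mm over their backs; the gripper's body (76 mm by 85 mm) begins 54 mm behind the grasp point. The pads swing forward as they close: fully open they stand 13 mm farther back than shut.
Start: joints at [-1.267, 0.313, 0.046, 1.304, 0, 1.431], TCP at [0.247, -0.519, 0.211] pointing down, gripper open.
Joint ranges: [-2.76, 2.76], [-0.86, 1.69], [-1.03, 1.26], [-2.2, 2.34], [-1.47, 1.5], [-3.14, 3.14]. Speed limits (rad/s): [2.57, 2.57, 3.14, 3.14, 3.14, 3.14].

## Interface

Orientations are given as a unit quaternion [w, x, y, z].
In Python, from workcell import env gives the robot as it stands.
- The arm moves only by the tool servo_tool, never from a script. Its argument "targets" is a list of rows, each an object with "xyz": the shift along the tool's x, y, z in m, a list of three; "twist": the turn, a rotation vector about the tool's x, y, z in rad, a list of three; "jaw": the opening, from 0 (shut) to 1 (fully open). A call has 1 to 12 rows; each row is the pose to reach, as a shift and turn from the pose commanded when the call began, along the tool's axes at that moment; what a row does not reach only later rows make up. A row lasts 1/12 s, in which the tool goes at most 41.7 mm and 7.16 degrees, less where a joint would pass 70% of its speed; a pose out of reach is approached as far as the arm can. A call with a gripper value outside its range is refused whole. The fingers move at their own pace and stop on an object; "squeeze" is the grip in N (left out, the last holds). Time passes only in rows, so rows that repeat a pose let the fingers close. It gives the time, the measured TCP pose, the force and the opening at its end, in the units of the state.
- env.get_state(): the state, without advancing time (a new reading comes with each control period).
- env.read_camera(name): name is "side" or "top"; returns a dict with "color" (384x512x3 uint8, red, green, blue), "depth" (384x512 float32, m along the optical axis (not along the pixel's ray), 0 where there is no reading), "fx", "fy", "cx", "cy" (pixels), "k1" (the pictures are not rectified: a ray, as slopes to the right and down, at radius r is drawn at 1 + k1 r^2 times it, then the intrinsics apply), "eye" and "attitude" of the camera in the world. Camera axes: x right, y down, z forward; pixel columns grow to the right and rows downward; lengths in m; the calibration is good to about 2 mm. A picture is of the moment at which its call begins.
- env.hand_in(): hands the job in, once; it reports no verdict.
The state is a dict: "clock": time; "joint_pos": joint angles; "qvel": joint speeds; "tau": joint torques, N m; "tcp_pos": TCP position; "orientation": TCP orientation; "wrist_force": force on the tool from outside, world axes, zero at the start; "ft_torque": the same for the moment, N m; "finger_gap": finger opening in m.
Only numpy, scipy, OpenCV 4.12 (cv2) and the standard library are available. Lean on these libraries where they do the work, as an engineer would, in place of code of your own. Each camera call takes 0.05 s, during which the arm holds its last target. There are 200 camera calls.

## Working session

There is one attempt and no reset: what is moved stays moved. The work goes in short steps, Python scripts to look and compute and a tool call to move; the robot and the scene stay as the last step left them, time stands still between calls to the robot, and variables do not carry over. Pictures are saved under pics/ and viewed, about 8 in all and at most 12, crops included, and the job is handed in when it is done.

Besides the shell and the picture viewer there is one more tool, called after "Call:" as name(argument=value, ...) on one line, values as JSON. servo_tool: Moves the arm, as the interface text tells. Its arguments: {"type":"object","properties":{"targets":{"type":"array","items":{"type":"object","properties":{"xyz":{"type":"array","items":{"type":"number"}},"twist":{"type":"array","items":{"type":"number"}},"jaw":{"type":"number"}}}},"squeeze":{"type":"number"}},"required":["targets"]}

```bash
mkdir -p pics; cat > h.py <<'E'
import numpy as np, cv2
from workcell import env
from scipy.spatial.transform import Rotation as R
def shot(n,save=None):
    c=env.read_camera(n)
    if save: cv2.imwrite(save,c["color"][:,:,::-1])
    return c
def rot(c):
    a=np.array(c["attitude"],float)
    return a if a.shape==(3,3) else R.from_quat(np.r_[a[1:],a[0]]).as_matrix()
def ray(c,u,v):
    K=np.array([[c["fx"],0,c["cx"]],[0,c["fy"],c["cy"]],[0,0,1]]); 
    p=cv2.undistortPoints(np.array([[[u,v]]],float),K,np.array([c["k1"],0,0,0.]))[0,0]
    return np.array([p[0],p[1],1])
def pt(c,u,v,d=None):
    if d is None: d=c["depth"][int(round(v)),int(round(u))]
    return np.array(c["eye"])+rot(c)@(ray(c,u,v)*d)
def atz(c,u,v,z):
    r=rot(c)@ray(c,u,v); e=np.array(c["eye"]); return e+r*(z-e[2])/r[2]
def proj(c,P):
    q=rot(c).T@(np.array(P)-np.array(c["eye"])); x,y=q[0]/q[2],q[1]/q[2]; s=1+c["k1"]*(x*x+y*y)
    return c["fx"]*x*s+c["cx"],c["fy"]*y*s+c["cy"]
def cloud(c):
    h,w=c["depth"].shape; vv,uu=np.mgrid[0:h,0:w]
    K=np.array([[c["fx"],0,c["cx"]],[0,c["fy"],c["cy"]],[0,0,1]])
    p=cv2.undistortPoints(np.stack([uu,vv],-1).reshape(-1,1,2).astype(float),K,np.array([c["k1"],0,0,0.]))[:,0]
    q=np.c_[p,np.ones(len(p))]*c["depth"].reshape(-1,1)
    return (np.array(c["eye"])+q@rot(c).T).reshape(h,w,3)
E
python3 - <<'E'
from h import *
for n in("top","side"):
    c=shot(n,f"pics/{n}0.png"); print(n,c["eye"],c["attitude"],c["fx"],c["k1"])
print(env.get_state())
E
```

```text
top [ 0.46895761 -0.00905032  1.05102951] [-0.02505392  0.71130982 -0.70240495  0.00615843] 384.4602897283266 -0.057787393004681775
side [0.20859538 0.65074441 0.71588828] [ 0.09313418 -0.21659962  0.8830187  -0.40581844] 397.234168352325 0.020783795356603314
{'clock': 0.1, 'joint_pos': array([-1.26658265e+00,  3.13961215e-01,  4.50675193e-02,  1.30359120e+00,
       -1.42426708e-05,  1.43119232e+00]), 'qvel': array([ 0.00040825,  0.00012369,  0.00357704, -0.00091166, -0.0008593 ,
        0.0013084 ]), 'tau': array([ 1.29622498e-03, -4.81729209e+01,  2.99241811e+01,  1.27795176e-02,
       -1.69966524e-04,  1.06465509e-05]), 'tcp_pos': array([ 0.24673369, -0.51882004,  0.20986738]), 'orientation': array([-5.40466136e-04,  8.45396179e-01, -5.34139109e-01, -6.48664205e-04]), 'wrist_force': array([-0.34128383, -0.11630911, -0.75954613]), 'ft_torque': array([0.03960318, 0.02882821, 0.05246855]), 'finger_gap': 0.08558881060021507}
```

View pics/top0.png

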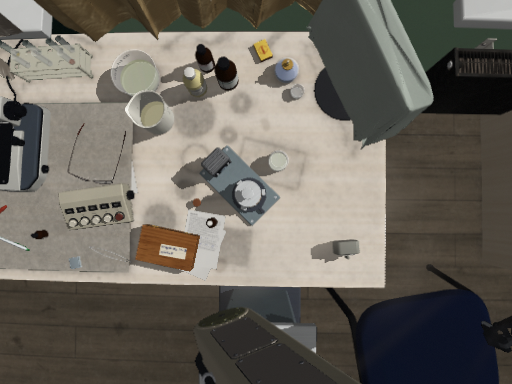

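View pics/side0.png

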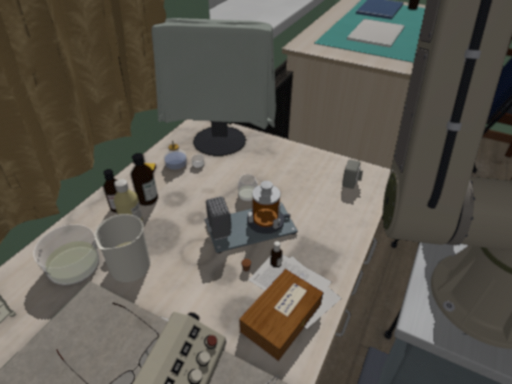

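The top view shows the jar and lid at about (249,193), the reader at (217,160), the slide box at (167,248) and the timer at (346,247). The side view shows the jar at about (266,205) and the reader at (218,217). Next I'll enlarge both and take depth measurements.

```bash
python3 - <<'E'
from h import *
a=shot("top");b=shot("side")
A=cv2.resize(a["color"][138:233,190:300],None,fx=5,fy=5,interpolation=cv2.INTER_CUBIC)[:,:400*2]
B=cv2.resize(b["color"][170:265,195:305],None,fx=5,fy=5,interpolation=cv2.INTER_CUBIC)
o=np.hstack([A,B]); o=cv2.resize(o,(800,int(o.shape[0]*800/o.shape[1])))
cv2.imwrite("pics/crop.png",o[:,:,::-1])
for n,c in(("top",a),("side",b)):
    P=cloud(c)
    m=(abs(P[...,0]-.5)<.2)&(abs(P[...,1]-.03)<.2)
    # lid/knob: near top of jar
    for lo,hi in((.125,.145),(.09,.112),(.005,.018)):
        s=m&(P[...,2]>lo)&(P[...,2]<hi)
        nn,l,st,ce=cv2.connectedComponentsWithStats(s.astype(np.uint8))
        for i in range(1,nn):
            if st[i,4]>15: 
                q=P[l==i]; print(n,lo,hi,st[i],ce[i].round(1),np.median(q,0).round(4),q.min(0).round(3),q.max(0).round(3))
E
```

```text
top 0.125 0.145 [242 187  12  12 109] [247.2 192.6] [0.5018 0.0285 0.1313] [0.49  0.014 0.127] [0.516 0.041 0.135]
top 0.09 0.112 [201 147  28  28 442] [214.8 160.3] [0.5838 0.1112 0.0997] [0.549 0.079 0.09 ] [0.617 0.147 0.107]
top 0.09 0.112 [235 180  26  27 446] [247.6 193.1] [0.5024 0.0275 0.1047] [ 0.471 -0.003  0.099] [0.535 0.059 0.109]
top 0.005 0.018 [ 199  145   81   80 1718] [238.7 184.1] [0.538  0.0663 0.0114] [ 0.422 -0.053  0.005] [0.637 0.165 0.018]
top 0.005 0.018 [271 152  15  15 171] [278.2 159. ] [ 0.5993 -0.0495  0.0111] [ 0.58  -0.069  0.006] [ 0.618 -0.03   0.016]
side 0.125 0.145 [261 181  12  10  98] [266.5 185.3] [0.5001 0.0302 0.1312] [0.487 0.014 0.125] [0.515 0.042 0.135]
side 0.09 0.112 [252 185  29  22 414] [266.1 196.6] [0.493  0.0396 0.1049] [ 0.469 -0.005  0.091] [0.533 0.061 0.112]
side 0.09 0.112 [206 196  25  25 417] [217.3 207.9] [0.5779 0.1187 0.0995] [0.547 0.078 0.09 ] [0.616 0.148 0.105]
side 0.005 0.018 [238 193  15   8  57] [245.1 197.2] [ 0.5861 -0.0255  0.012 ] [ 0.571 -0.036  0.005] [ 0.612 -0.021  0.018]
side 0.005 0.018 [280 202   8  13  53] [282.9 208.9] [ 0.4806 -0.0315  0.0119] [ 0.466 -0.055  0.009] [ 0.497 -0.017  0.014]
side 0.005 0.018 [ 209  209   89   44 1393] [248.7 232.9] [0.5321 0.0788 0.0116] [ 0.419 -0.018  0.005] [0.605 0.165 0.018]
side 0.005 0.018 [270 261  12   6  40] [275.3 264.2] [0.4219 0.1365 0.0118] [0.412 0.128 0.006] [0.437 0.14  0.018]
side 0.005 0.018 [242 266   9   5  23] [245.9 267.9] [0.4749 0.1756 0.0111] [0.469 0.168 0.005] [0.485 0.179 0.018]
side 0.005 0.018 [308 305  12  16  31] [313.3 312.4] [0.3044 0.2105 0.0116] [0.3   0.187 0.007] [0.308 0.227 0.017]
```

View pics/crop.png

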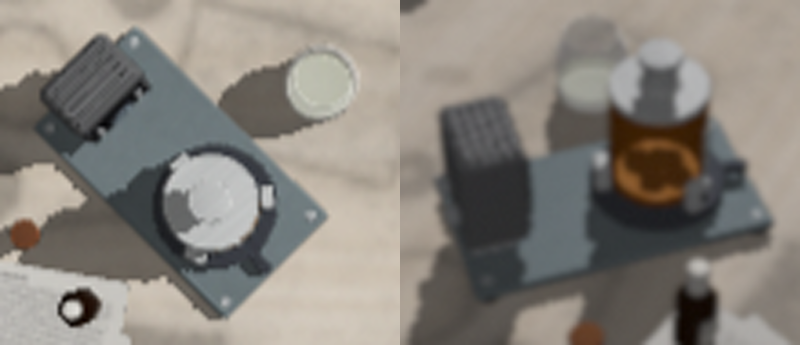

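The crop shows the lug at crop (262,270), which is top pixel about (262,212.5). It points roughly away from the reader, at crop (95,85). Clear jar, dropper bottle and stopper all stand off the plate. Now I'll fit the plate and lug.

```bash
cat > lug.py <<'E'
from h import *
def ring(c,C,top=True):
    # dark pixels in annulus 49..62 mm at z=.02 -> lug direction
    th=np.linspace(-np.pi,np.pi,720,endpoint=False); g=cv2.cvtColor(c["color"],cv2.COLOR_RGB2GRAY).astype(np.float32)
    out=[]
    for r in (.051,.054,.057,.060):
        P=[proj(c,[C[0]+r*np.cos(t),C[1]+r*np.sin(t),.02]) for t in th]
        P=np.array(P,np.float32); out.append(cv2.remap(g,P[None,:,0],P[None,:,1],cv2.INTER_LINEAR)[0])
    return th,np.array(out)
E
python3 - <<'E'
from lug import *
a=shot("top");b=shot("side")
for n,c in(("top",a),("side",b)):
    P=cloud(c)
    k=(abs(P[...,2]-.131)<.006)&(np.hypot(P[...,0]-.5,P[...,1]-.03)<.03)
    f=(abs(P[...,2]-.1045)<.005)&(np.hypot(P[...,0]-.5,P[...,1]-.03)<.045)
    for s,nm in((k,"knob"),(f,"flange")):
        q=P[s]; (cc,r)=cv2.minEnclosingCircle(q[:,:2].astype(np.float32)); print(n,nm,np.array(cc).round(4),round(r,4),q[:,2].mean().round(4))
P=np.r_[cloud(a).reshape(-1,3),cloud(b).reshape(-1,3)]
d=P[:,:2]-[.502,.029]; 
u=np.array([1,1])/2**.5;v=np.array([-1,1])/2**.5
pl=(abs(P[:,2]-.012)<.004)&(d@u>-.08)&(d@u<.16)&(abs(d@v)<.075)
rect=cv2.minAreaRect(P[pl][:,:2].astype(np.float32)); print("plate",rect)
rd=(abs(P[:,2]-.101)<.006)&(d@u>.08)&(d@u<.16)
rr=cv2.minAreaRect(P[rd][:,:2].astype(np.float32)); print("reader",rr)
C=np.array([.502,.0285])
print("yaw reader",np.arctan2(*(np.array(rr[0])-C)[::-1]),"plate",np.arctan2(*(np.array(rect[0])-C)[::-1]))
L=atz(a,262.1,212.3,.02); print("lug",L,np.hypot(*(L[:2]-C)),np.arctan2(*(L[:2]-C)[::-1]))
th,o=ring(a,C); 
for r in o: 
    w=(abs(np.angle(np.exp(1j*(th+2.33))))<.5); print([ (round(t,2),int(x)) for t,x in zip(th[w][::8],r[w][::8])])
E
```

```text
top knob [0.5027 0.028 ] 0.0142 0.1312
top flange [0.5027 0.0285] 0.0328 0.1049
side knob [0.5006 0.0283] 0.0147 0.1308
side flange [0.5017 0.0288] 0.034 0.105
plate ((0.5272046327590942, 0.05577076971530914), (0.20605692267417908, 0.1126319169998169), 45.854217529296875)
reader ((0.7066134810447693, -0.018217667937278748), (0.07461351156234741, 0.4236239194869995), 48.04591751098633)
yaw reader -0.22447368734051834 plate 0.8247512729022204
lug [ 0.45442722 -0.00807324  0.02      ] 0.06000643030237278 -2.486177142094781
[(np.float64(-2.83), 114), (np.float64(-2.76), 105), (np.float64(-2.69), 64), (np.float64(-2.62), 61), (np.float64(-2.55), 53), (np.float64(-2.48), 54), (np.float64(-2.41), 69), (np.float64(-2.34), 109), (np.float64(-2.27), 117), (np.float64(-2.2), 116), (np.float64(-2.13), 117), (np.float64(-2.06), 118), (np.float64(-1.99), 119), (np.float64(-1.92), 119), (np.float64(-1.85), 119)]
[(np.float64(-2.83), 115), (np.float64(-2.76), 115), (np.float64(-2.69), 76), (np.float64(-2.62), 60), (np.float64(-2.55), 53), (np.float64(-2.48), 56), (np.float64(-2.41), 69), (np.float64
[... 266 characters left out ...]
), 92), (np.float64(-2.62), 61), (np.float64(-2.55), 54), (np.float64(-2.48), 59), (np.float64(-2.41), 68), (np.float64(-2.34), 107), (np.float64(-2.27), 117), (np.float64(-2.2), 118), (np.float64(-2.13), 119), (np.float64(-2.06), 119), (np.float64(-1.99), 118), (np.float64(-1.92), 118), (np.float64(-1.85), 118)]
[(np.float64(-2.83), 115), (np.float64(-2.76), 116), (np.float64(-2.69), 111), (np.float64(-2.62), 98), (np.float64(-2.55), 64), (np.float64(-2.48), 65), (np.float64(-2.41), 73), (np.float64(-2.34), 109), (np.float64(-2.27), 118), (np.float64(-2.2), 120), (np.float64(-2.13), 120), (np.float64(-2.06), 119), (np.float64(-1.99), 119), (np.float64(-1.92), 118), (np.float64(-1.85), 117)]
```

```bash
cat >> h.py <<'E'
def goal(xyz,yaw):
    s=env.get_state(); q=np.array(s["orientation"]); M=R.from_quat(np.r_[q[1:],q[0]])
    G=R.from_matrix(np.array([[np.cos(yaw),np.sin(yaw),0],[np.sin(yaw),-np.cos(yaw),0],[0,0,-1]]))
    x=M.as_matrix()[:,0]
    print("t",round(s["clock"],2),"yaw",np.arctan2(x[1],x[0]).round(4),"q6",s["joint_pos"][5].round(3),"tcp",s["tcp_pos"].round(4),"tilt",M.as_matrix()[:2,2].round(4))
    print("shift",M.inv().apply(np.array(xyz)-s["tcp_pos"]).round(4),"twist",(M.inv()*G).as_rotvec().round(4))
E
python3 -c "
from h import *
goal([.5018,.0285,.19],0)"
```

```text
t 0.3 yaw -1.127 q6 1.431 tcp [ 0.2468 -0.5192  0.2104] tilt [-0.0002  0.0005]
shift [-0.3851 -0.4654  0.0206] twist [-4.000e-04  4.000e-04 -1.127e+00]
```

Call:
servo_tool(targets=[{"xyz":[-0.193,-0.233,0],"twist":[0,0,-0.7],"jaw":1},{"xyz":[-0.193,-0.233,0],"twist":[0,0,-0.7],"jaw":1},{"xyz":[-0.193,-0.233,0],"twist":[0,0,-0.7],"jaw":1},{"xyz":[-0.193,-0.233,0],"twist":[0,0,-0.7],"jaw":1},{"xyz":[-0.193,-0.233,0],"twist":[0,0,-0.7],"jaw":1},{"xyz":[-0.193,-0.233,0],"twist":[0,0,-0.7],"jaw":1},{"xyz":[-0.193,-0.233,0],"twist":[0,0,-0.7],"jaw":1},{"xyz":[-0.193,-0.233,0],"twist":[0,0,-0.7],"jaw":1},{"xyz":[-0.193,-0.233,0],"twist":[0,0,-0.7],"jaw":1}])

```text
clock: 1.05
tcp_pos: [0.3752, -0.2422, 0.211]
orientation: [-0.0, 0.978, -0.209, 0.0]
wrist_force: [0.5, 0.1, 0.2]
finger_gap: 0.0856
```

```bash
python3 -c "
from h import *
goal([.5018,.0285,.19],0)"
```

```text
t 1.05 yaw -0.4221 q6 1.239 tcp [ 0.3752 -0.2422  0.211 ] tilt [0.0004 0.0001]
shift [ 0.0045 -0.2988  0.0211] twist [-2.000e-04 -4.000e-04 -4.221e-01]
```

Call:
servo_tool(targets=[{"xyz":[0.0045,-0.2988,0.0211],"twist":[0,0,-0.422],"jaw":0.6},{"xyz":[0.0045,-0.2988,0.0211],"twist":[0,0,-0.422],"jaw":0.6},{"xyz":[0.0045,-0.2988,0.0211],"twist":[0,0,-0.422],"jaw":0.6},{"xyz":[0.0045,-0.2988,0.0211],"twist":[0,0,-0.422],"jaw":0.6},{"xyz":[0.0045,-0.2988,0.0211],"twist":[0,0,-0.422],"jaw":0.6},{"xyz":[0.0045,-0.2988,0.0211],"twist":[0,0,-0.422],"jaw":0.6},{"xyz":[0.0045,-0.2988,0.0211],"twist":[0,0,-0.422],"jaw":0.6},{"xyz":[0.0045,-0.2988,0.0211],"twist":[0,0,-0.422],"jaw":0.6},{"xyz":[0.0045,-0.2988,0.0211],"twist":[0,0,-0.422],"jaw":0.6},{"xyz":[0.0045,-0.2988,0.0211],"twist":[0,0,-0.422],"jaw":0.6}])

```text
clock: 1.88
tcp_pos: [0.5024, 0.0243, 0.1892]
orientation: [0.0, 1.0, -0.002, -0.0]
wrist_force: [0.5, 0.5, 0.1]
finger_gap: 0.0513
```

```bash
python3 -c "
from h import *
goal([.5018,.0285,.109],0)
c=shot('side');cv2.imwrite('pics/s2.png',cv2.resize(c['color'][110:270,180:340],None,fx=3.6,fy=3.6,interpolation=2)[:,:,::-1])"
```

```text
t 1.88 yaw -0.0047 q6 1.465 tcp [0.5024 0.0243 0.1892] tilt [-0.0008 -0.0009]
shift [-0.0005 -0.0042  0.0802] twist [ 0.0009  0.0008 -0.0047]
```

View pics/s2.png

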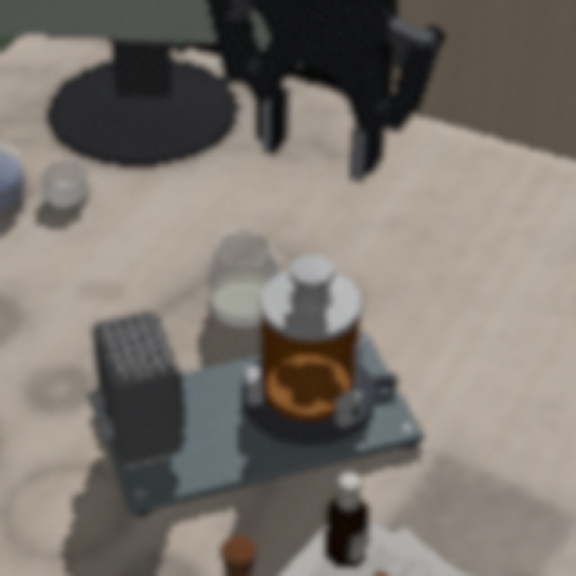

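The side view shows the open fingers above the knob at about (312,268) in the crop, with nothing in the way. The lug is at (383,385), on the far side from the reader. I'll let the arm settle and then recompute.

Call:
servo_tool(targets=[{"xyz":[0,0,0.01],"twist":[0,0,0],"jaw":0.6},{"xyz":[0,0,0.02],"twist":[0,0,0],"jaw":0.6},{"xyz":[0,0,0.02],"twist":[0,0,0],"jaw":0.6},{"xyz":[0,0,0.02],"twist":[0,0,0],"jaw":0.6}])

```text
clock: 2.27
tcp_pos: [0.5011, 0.0242, 0.1685]
orientation: [-0.0, 1.0, -0.003, -0.001]
wrist_force: [1.5, -0.2, 0.4]
finger_gap: 0.0512
```

```bash
python3 -c "
from h import *
goal([.5018,.0285,.109],0)"
```

```text
t 2.27 yaw -0.0068 q6 1.466 tcp [0.5011 0.0242 0.1685] tilt [-0.0023  0.0001]
shift [ 0.0008 -0.0043  0.0595] twist [-0.0001  0.0023 -0.0068]
```

Call:
servo_tool(targets=[{"xyz":[0.001,-0.0043,0.005],"twist":[0,0,-0.007],"jaw":0.6},{"xyz":[0.001,-0.0043,0.02],"twist":[0,0,-0.007],"jaw":0.6},{"xyz":[0.001,-0.0043,0.035],"twist":[0,0,-0.007],"jaw":0.6},{"xyz":[0.001,-0.0043,0.045],"twist":[0,0,-0.007],"jaw":0.6},{"xyz":[0.001,-0.0043,0.052],"twist":[0,0,-0.007],"jaw":0.6},{"xyz":[0.001,-0.0043,0.057],"twist":[0,0,-0.007],"jaw":0.6},{"xyz":[0.001,-0.0043,0.058],"twist":[0,0,-0.007],"jaw":0.6},{"xyz":[0.001,-0.0043,0.058],"twist":[0,0,-0.007],"jaw":0.6}])

```text
clock: 2.93
tcp_pos: [0.5033, 0.0294, 0.1116]
orientation: [0.0, 1.0, 0.001, -0.0]
wrist_force: [0.6, -0.0, 0.1]
finger_gap: 0.0511
```

```bash
python3 -c "
from h import *
goal([.5018,.0285,.109],0)
c=shot('side');cv2.imwrite('pics/s3.png',cv2.resize(c['color'][140:240,210:320],None,fx=5,fy=5,interpolation=2)[:,:,::-1])"
```

```text
t 2.93 yaw 0.0021 q6 1.468 tcp [0.5033 0.0294 0.1116] tilt [-0.0001 -0.0001]
shift [-0.0015  0.0009  0.0026] twist [0.0001 0.0001 0.0021]
```

View pics/s3.png

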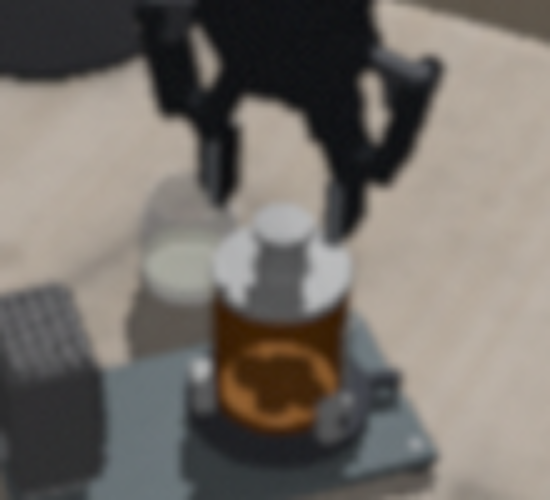

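The side view shows the fingertips at crop (215,198) and (342,238), either side of the knob head at (283,225). I'll work out the tip height from this.

```bash
python3 -c "
from h import *
c=shot('side')
for z in (.11,.115,.12,.125,.13):
  print(z,[tuple(((np.array(proj(c,[.5030+s*.03,.029,z]))-[210,140])*5).round(0)) for s in(1,-1)])
print(((np.array(proj(c,[.5018,.0285,.1325]))-[210,140])*5))
for i in range(4): c=shot('side'); s=env.get_state(); print(s['tcp_pos'].round(4))
"
```

```text
0.11 [(np.float64(219.0), np.float64(238.0)), (np.float64(336.0), np.float64(278.0))]
0.115 [(np.float64(219.0), np.float64(230.0)), (np.float64(336.0), np.float64(270.0))]
0.12 [(np.float64(219.0), np.float64(221.0)), (np.float64(337.0), np.float64(262.0))]
0.125 [(np.float64(219.0), np.float64(213.0)), (np.float64(337.0), np.float64(254.0))]
0.13 [(np.float64(219.0), np.float64(205.0)), (np.float64(338.0), np.float64(245.0))]
[280.78325821 220.79701222]
[0.5039 0.0293 0.1122]
[0.5038 0.0294 0.1122]
[0.5038 0.0293 0.1122]
[0.5037 0.0294 0.1121]
```

```bash
python3 -c "
from h import *
for n in('side','top'):
  c=shot(n);P=cloud(c)
  g=c['color'].max(-1)
  m=(np.hypot(P[...,0]-.503,P[...,1]-.029)<.07)&(P[...,2]>.11)&(P[...,2]<.19)
  for lo,hi,nm in((.46,.487,'near'),(.517,.55,'far')):
    q=P[m&(P[...,0]>lo)&(P[...,0]<hi)]
    z=np.sort(q[:,2]); print(n,nm,len(q),z[:8].round(4)); i=np.argsort(q[:,2])[:12]; print(q[i].mean(0).round(4),q[:,1].min().round(3),q[:,1].max().round(3),np.percentile(q[:,1],[5,95]).round(3))
"
```

```text
side near 157 [0.1381 0.1383 0.1398 0.1406 0.1416 0.1419 0.143  0.1432]
[0.4714 0.0379 0.142 ] 0.018 0.043 [0.023 0.041]
side far 185 [0.1351 0.1359 0.1379 0.1383 0.1383 0.1386 0.139  0.1394]
[0.5302 0.0313 0.1387] 0.016 0.043 [0.019 0.041]
top near 0 []<string>:9: RuntimeWarning: Mean of empty slice.
  ret = um.true_divide(
Traceback (most recent call last):
ValueError: zero-size array to reduction operation minimum which has no identity
```

Call:
servo_tool(targets=[{"xyz":[-0.002,0.0008,0],"twist":[0,0,0],"jaw":0.45},{"xyz":[-0.002,0.0008,0],"twist":[0,0,0],"jaw":0.45},{"xyz":[-0.002,0.0008,0],"twist":[0,0,0],"jaw":0.45},{"xyz":[-0.002,0.0008,0],"twist":[0,0,0],"jaw":0.45}])

```text
clock: 3.67
tcp_pos: [0.5013, 0.0286, 0.1116]
orientation: [0.0, 1.0, 0.001, 0.0]
wrist_force: [1.0, -0.7, 0.5]
finger_gap: 0.0386
```

```bash
python3 -c "
from h import *
c=shot('side');P=cloud(c)
m=(np.hypot(P[...,0]-.503,P[...,1]-.029)<.07)&(P[...,2]>.11)&(P[...,2]<.19)
g=c['color'].max(-1)
for lo,hi in((.46,.486),(.518,.55)):
    s=m&(P[...,0]>lo)&(P[...,0]<hi)
    q=P[s]; i=np.argsort(q[:,2])[:10]; print(len(q),q[i].round(4).tolist())
goal([.5018,.0285,.109],0)
cv2.imwrite('pics/s4.png',cv2.resize(c['color'][160:220,235:305],None,fx=9,fy=9,interpolation=0)[:,:,::-1])"
```

```text
178 [[0.4758, 0.0366, 0.1348], [0.4799, 0.0386, 0.1376], [0.4735, 0.0366, 0.1386], [0.4808, 0.0368, 0.1388], [0.4754, 0.0379, 0.1389], [0.4746, 0.0344, 0.1394], [0.4784, 0.0369, 0.1398], [0.4769, 0.0399, 0.1398], [0.4714, 0.0362, 0.1422], [0.4747, 0.0345, 0.1424]]
218 [[0.5203, 0.0282, 0.1344], [0.5194, 0.0198, 0.1345], [0.5194, 0.0249, 0.1353], [0.52, 0.0337, 0.1356], [0.5253, 0.0382, 0.1368], [0.5197, 0.0192, 0.1369], [0.52, 0.0238, 0.1372], [0.5195, 0.0396, 0.1372], [0.523, 0.0378, 0.1374], [0.5198, 0.0291, 0.1382]]
t 3.72 yaw 0.002 q6 1.466 tcp [0.5013 0.0286 0.1116] tilt [ 0.     -0.0001]
shift [0.0005 0.0001 0.0026] twist [ 0.0001 -0.      0.002 ]
```

View pics/s4.png

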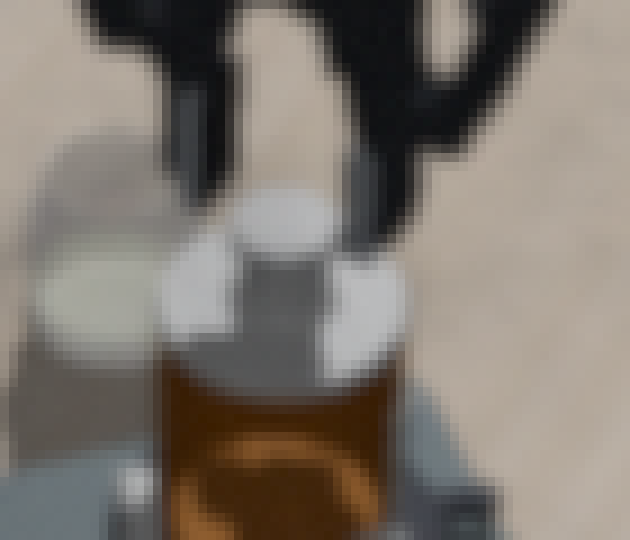

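The close-up shows the fingertips level with the knob's top, at crop (205,200) and (395,240). That puts them at z≈0.13, higher than the TCP figure suggests. I'll descend in small steps and watch the force.

Call:
servo_tool(targets=[{"xyz":[0.0005,0,0.002],"twist":[0,0,0],"jaw":0.45},{"xyz":[0.0005,0,0.004],"twist":[0,0,0],"jaw":0.45},{"xyz":[0.0005,0,0.005],"twist":[0,0,0],"jaw":0.45},{"xyz":[0.0005,0,0.005],"twist":[0,0,0],"jaw":0.45}])

```text
clock: 4.05
tcp_pos: [0.5015, 0.0286, 0.1061]
orientation: [0.0, 1.0, 0.001, -0.0]
wrist_force: [-0.1, -0.3, -0.3]
finger_gap: 0.0384
```

Call:
servo_tool(targets=[{"xyz":[0,0,0.001],"twist":[0,0,0],"jaw":0.45},{"xyz":[0,0,0.002],"twist":[0,0,0],"jaw":0.45},{"xyz":[0,0,0.003],"twist":[0,0,0],"jaw":0.45},{"xyz":[0,0,0.003],"twist":[0,0,0],"jaw":0.45}])

```text
clock: 4.38
tcp_pos: [0.5017, 0.0286, 0.1033]
orientation: [0.0, 1.0, 0.001, -0.0]
wrist_force: [-1.5, -0.1, 0.6]
finger_gap: 0.0384
```

Call:
servo_tool(targets=[{"xyz":[0,0,0.001],"twist":[0,0,0],"jaw":0.45},{"xyz":[0,0,0.002],"twist":[0,0,0],"jaw":0.45},{"xyz":[0,0,0.003],"twist":[0,0,0],"jaw":0.45},{"xyz":[0,0,0.003],"twist":[0,0,0],"jaw":0.45}])

```text
clock: 4.72
tcp_pos: [0.5017, 0.0286, 0.1004]
orientation: [0.0, 1.0, 0.001, -0.0]
wrist_force: [-0.5, 0.2, 0.6]
finger_gap: 0.0383
```

Call:
servo_tool(targets=[{"xyz":[0,0,0],"twist":[0,0,0],"jaw":0.25},{"xyz":[0,0,0],"twist":[0,0,0],"jaw":0.2},{"xyz":[0,0,0],"twist":[0,0,0],"jaw":0.1},{"xyz":[0,0,0],"twist":[0,0,0],"jaw":0.1},{"xyz":[0,0,0],"twist":[0,0,0],"jaw":0.1},{"xyz":[0,0,0],"twist":[0,0,0],"jaw":0.1}], squeeze=25)

```text
clock: 5.22
tcp_pos: [0.5025, 0.0286, 0.1008]
orientation: [0.0, 1.0, 0.001, 0.001]
wrist_force: [3.6, -0.5, -0.1]
finger_gap: 0.0271
```

```bash
python3 -c "
from h import *
c=shot('side');goal([.5018,.0285,.109],0)
s=env.get_state();print(s['wrist_force'],s['ft_torque'],s['finger_gap'])
cv2.imwrite('pics/s5.png',cv2.resize(c['color'][160:220,235:305],None,fx=9,fy=9,interpolation=2)[:,:,::-1])"
```

```text
t 5.27 yaw 0.002 q6 1.466 tcp [0.5025 0.0286 0.1008] tilt [ 0.0013 -0.0001]
shift [-0.0006  0.0001 -0.0082] twist [ 0.0001 -0.0013  0.002 ]
[3.86740066 0.68692869 0.12633784] [ 0.03347956 -0.64922428  0.02432498] 0.026976852559431306
```

View pics/s5.png

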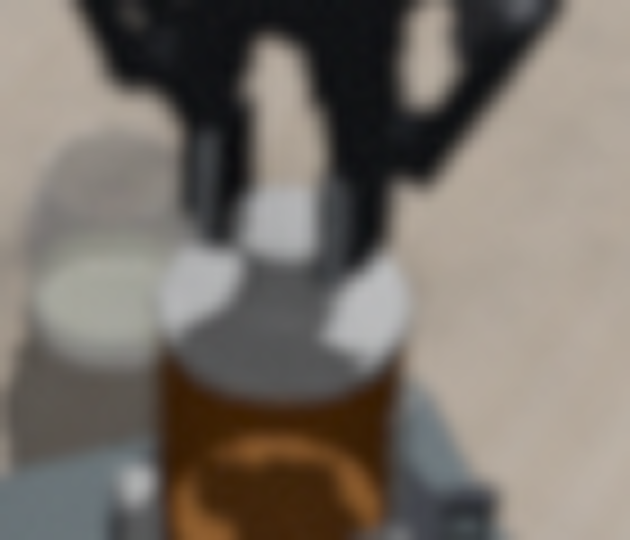

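The pads now hold the knob head, with crop pixels (225,235) and (350,265) just above the flange, and the jar has not moved. The force says the knob is about 1 mm further in +x, so I'll recentre and turn counter-clockwise.

Call:
servo_tool(targets=[{"xyz":[0.001,0,0],"twist":[0,0,-0.05],"jaw":0.1},{"xyz":[0.001,0,0],"twist":[0,0,-0.15],"jaw":0.1},{"xyz":[0.001,0,0],"twist":[0,0,-0.27],"jaw":0.1},{"xyz":[0.001,0,0],"twist":[0,0,-0.39],"jaw":0.1},{"xyz":[0.001,0,0],"twist":[0,0,-0.51],"jaw":0.1},{"xyz":[0.001,0,0],"twist":[0,0,-0.63],"jaw":0.1},{"xyz":[0.001,0,0],"twist":[0,0,-0.75],"jaw":0.1},{"xyz":[0.001,0,0],"twist":[0,0,-0.87],"jaw":0.1},{"xyz":[0.001,0,0],"twist":[0,0,-0.97],"jaw":0.1},{"xyz":[0.001,0,0],"twist":[0,0,-1.05],"jaw":0.1},{"xyz":[0.001,0,0],"twist":[0,0,-1.1],"jaw":0.1},{"xyz":[0.001,0,0],"twist":[0,0,-1.1],"jaw":0.1}])

```text
clock: 6.27
tcp_pos: [0.502, 0.0281, 0.1007]
orientation: [0.0, 0.852, 0.524, -0.001]
wrist_force: [-0.8, -2.7, 2.5]
finger_gap: 0.027
```

```bash
python3 -c "
from h import *
c=shot('side');goal([.5028,.0285,.1],0)
s=env.get_state();print(s['wrist_force'],s['ft_torque'],s['finger_gap'])
a=shot('top')
A=cv2.resize(a['color'][153:233,200:300],None,fx=4,fy=4,interpolation=2);B=cv2.resize(c['color'][165:245,205:305],None,fx=4,fy=4,interpolation=2)
cv2.imwrite('pics/s6.png',np.hstack([A,B])[:,:,::-1])"
```

```text
t 6.32 yaw 1.1006 q6 0.367 tcp [0.5021 0.0281 0.1007] tilt [-0.0012 -0.0011]
shift [0.0007 0.0005 0.0007] twist [3.0000e-04 1.7000e-03 1.1006e+00]
[-1.52041391 -2.03249478  4.45126823] [-0.44907187  0.28309825 -0.02922926] 0.026823685792169243
```

View pics/s6.png

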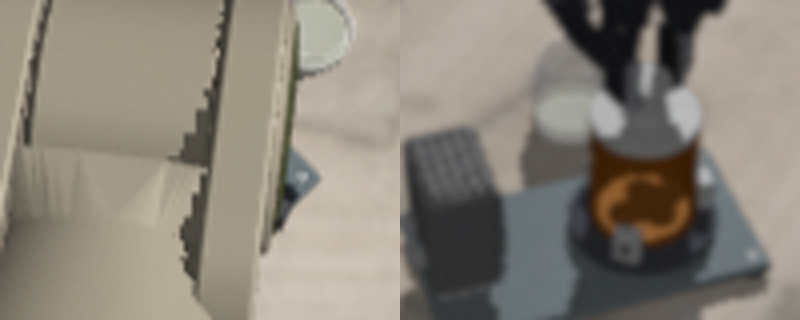

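The jar turned with the knob, since the clamp jaws moved in the side view, to crop (627,245) and (705,185). The arm hides the top view. I'll keep turning.

Call:
servo_tool(targets=[{"xyz":[0,0,0],"twist":[0,0,-0.06],"jaw":0.1},{"xyz":[0,0,0],"twist":[0,0,-0.16],"jaw":0.1},{"xyz":[0,0,0],"twist":[0,0,-0.28],"jaw":0.1},{"xyz":[0,0,0],"twist":[0,0,-0.4],"jaw":0.1},{"xyz":[0,0,0],"twist":[0,0,-0.52],"jaw":0.1},{"xyz":[0,0,0],"twist":[0,0,-0.64],"jaw":0.1},{"xyz":[0,0,0],"twist":[0,0,-0.76],"jaw":0.1},{"xyz":[0,0,0],"twist":[0,0,-0.88],"jaw":0.1},{"xyz":[0,0,0],"twist":[0,0,-0.98],"jaw":0.1},{"xyz":[0,0,0],"twist":[0,0,-1.06],"jaw":0.1},{"xyz":[0,0,0],"twist":[0,0,-1.1],"jaw":0.1},{"xyz":[0,0,0],"twist":[0,0,-1.1],"jaw":0.1}])

```text
clock: 7.37
tcp_pos: [0.5024, 0.0277, 0.1008]
orientation: [0.0, 0.453, 0.891, -0.001]
wrist_force: [-2.0, -5.6, 5.4]
finger_gap: 0.0264
```

Call:
servo_tool(targets=[{"xyz":[0,0,0],"twist":[0,0,-0.06],"jaw":0.1},{"xyz":[0,0,0],"twist":[0,0,-0.16],"jaw":0.1},{"xyz":[0,0,0],"twist":[0,0,-0.28],"jaw":0.1},{"xyz":[0,0,0],"twist":[0,0,-0.4],"jaw":0.1},{"xyz":[0,0,0],"twist":[0,0,-0.52],"jaw":0.1},{"xyz":[0,0,0],"twist":[0,0,-0.64],"jaw":0.1},{"xyz":[0,0,0],"twist":[0,0,-0.76],"jaw":0.1},{"xyz":[0,0,0],"twist":[0,0,-0.88],"jaw":0.1},{"xyz":[0,0,0],"twist":[0,0,-0.98],"jaw":0.1},{"xyz":[0,0,0],"twist":[0,0,-1.06],"jaw":0.1},{"xyz":[0,0,0],"twist":[0,0,-1.095],"jaw":0.1},{"xyz":[0,0,0],"twist":[0,0,-1.095],"jaw":0.1}])

```text
clock: 8.37
tcp_pos: [0.503, 0.0277, 0.1008]
orientation: [0.0, -0.077, 0.997, -0.001]
wrist_force: [0.0, -5.2, 4.3]
finger_gap: 0.0269
```

```bash
python3 -c "
from h import *
c=shot('side');goal([.5028,.0285,.1],0)
s=env.get_state();print(s['wrist_force'],s['ft_torque'],s['finger_gap'])
C=np.array([.502,.0285,0])
for y in(.7,.8,.9): print(y,[((np.array(proj(c,C+[r*np.cos(y),r*np.sin(y),.02]))-[195,180])*7).round(0) for r in(.046,.063,.091)])
cv2.imwrite('pics/s7.png',cv2.resize(c['color'][180:260,195:305],None,fx=7,fy=7,interpolation=2)[:,:,::-1])"
```

```text
t 8.42 yaw -2.9889 q6 -1.827 tcp [0.5029 0.0277 0.1008] tilt [ 0.0003 -0.002 ]
shift [0.     0.0008 0.0008] twist [-2.0000e-04 -3.1000e-03 -2.9889e+00]
[-0.22381436 -5.00960837  3.93025934] [-1.13150182  0.18801916  0.03319857] 0.02660475788689943
0.7 [array([361., 293.]), array([313., 301.]), array([233., 313.])]
0.8 [array([365., 303.]), array([318., 314.]), array([239., 332.])]
0.9 [array([369., 312.]), array([324., 326.]), array([247., 350.])]
```

View pics/s7.png

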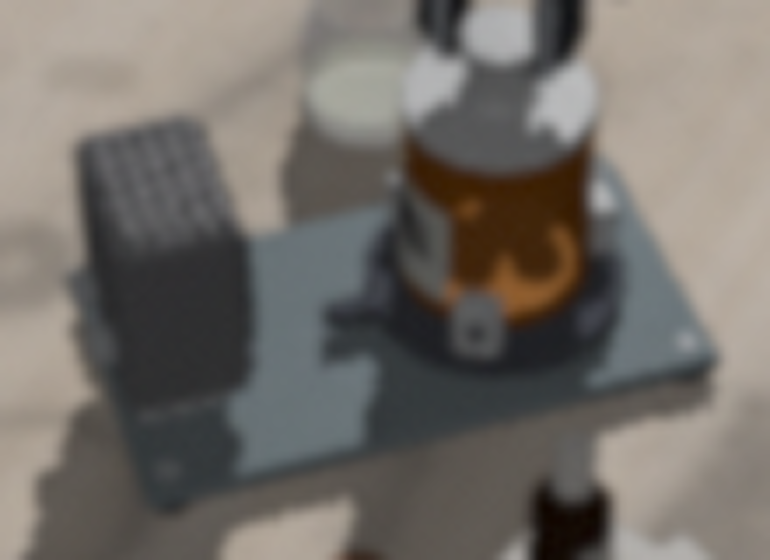

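The label is now on the reader side, at crop (425,250). The lug is at about (345,312), close to the 0.8 rad prediction. I'll release, back off and measure the lug precisely from the top.

Call:
servo_tool(targets=[{"xyz":[0,0,0],"twist":[0,0,0],"jaw":0.5},{"xyz":[0,0,0],"twist":[0,0,0],"jaw":0.5},{"xyz":[0,0,0],"twist":[0,0,0],"jaw":0.5},{"xyz":[0,0,-0.03],"twist":[0,0,0],"jaw":0.5},{"xyz":[0,0,-0.06],"twist":[0,0,0],"jaw":0.5},{"xyz":[0,-0.04,-0.07],"twist":[0,0,0],"jaw":0.5},{"xyz":[0,-0.08,-0.07],"twist":[0,0,0],"jaw":0.5},{"xyz":[0,-0.12,-0.07],"twist":[0,0,0],"jaw":0.5},{"xyz":[0,-0.16,-0.07],"twist":[0,0,0],"jaw":0.5},{"xyz":[0,-0.2,-0.07],"twist":[0,0,0],"jaw":0.5},{"xyz":[0,-0.23,-0.07],"twist":[0,0,0],"jaw":0.5},{"xyz":[0,-0.23,-0.07],"twist":[0,0,0],"jaw":0.5}])

```text
clock: 9.42
tcp_pos: [0.5394, -0.204, 0.1698]
orientation: [0.0, -0.075, 0.997, -0.001]
wrist_force: [1.0, 0.3, 0.5]
finger_gap: 0.0425
```

```bash
python3 - <<'E'
from lug import *
a=shot('top');b=shot('side');np.save('t.npy',a,allow_pickle=True)
A=cv2.resize(a['color'][138:228,190:290],None,fx=6,fy=6,interpolation=2)
cv2.imwrite('pics/s8.png',A[:,:,::-1])
P=np.r_[cloud(a).reshape(-1,3),cloud(b).reshape(-1,3)]
for n,c in(("top",a),("side",b)):
    Q=cloud(c)
    for z,nm,R0 in((.131,'knob',.03),(.1045,'flange',.045)):
        q=Q[(abs(Q[...,2]-z)<.006)&(np.hypot(Q[...,0]-.502,Q[...,1]-.0285)<R0)]; (cc,r)=cv2.minEnclosingCircle(q[:,:2].astype(np.float32)); print(n,nm,np.array(cc).round(4),round(r,4))
C=np.array([.502,.0285]);d=P[:,:2]-C;u=np.array([1,1])/2**.5
rd=(abs(P[:,2]-.101)<.006)&(d@u>.08)&(d@u<.16)&(abs(d@[-u[0],u[0]])<.06)
rr=cv2.minAreaRect(P[rd][:,:2].astype(np.float32)); print("reader",rr,"yaw",np.arctan2(*(np.array(rr[0])-C)[::-1]))
th,o=ring(a,C); w=(abs(th-.8)<.4)
for r in o: print([(round(float(t),2),int(x)) for t,x in zip(th[w][::5],r[w][::5])])
print(((np.array(proj(a,[*C,.1]))-[190,138])*6),[((np.array(proj(a,[C[0]+.063*np.cos(y),C[1]+.063*np.sin(y),.02]))-[190,138])*6).round() for y in(.7,.8,.9)])
E
```

```text
top knob [0.5028 0.0283] 0.0141
top flange [0.5027 0.0284] 0.0327
side knob [0.5008 0.0283] 0.015
side flange [0.5    0.0285] 0.0339
reader ((0.5826093554496765, 0.11259277164936066), (0.04461181163787842, 0.06518984586000443), 45.06544876098633) yaw 0.8065448055627891
[(0.4, 117), (0.45, 117), (0.49, 117), (0.53, 118), (0.58, 119), (0.62, 120), (0.66, 120), (0.71, 113), (0.75, 91), (0.79, 66), (0.84, 58), (0.88, 53), (0.93, 51), (0.97, 57), (1.01, 61), (1.06, 61), (1.1, 61), (1.14, 61), (1.19, 61)]
[(0.4, 117), (0.45, 117), (0.49, 117), (0.53, 117), (0.58, 118), (0.62, 118), (0.66, 119), (0.71, 117), (0.75, 94), (0.79, 68), (0.84, 58), (0.88, 53), (0.93, 51), (0.97, 59), (1.01, 61), (1.06, 61), (1.1, 63), (1.14, 82), (1.19, 102)]
[(0.4, 117), (0.45, 117), (0.49, 117), (0.53, 117), (0.58, 117), (0.62, 118), (0.66, 119), (0.71, 117), (0.75, 94), (0.79, 67), (0.84, 56), (0.88, 53), (0.93, 54), (0.97, 59), (1.01, 61), (1.06, 60), (1.1, 80), (1.14, 109), (1.19, 118)]
[(0.4, 117), (0.45, 117), (0.49, 117), (0.53, 117), (0.58, 116), (0.62, 117), (0.66, 118), (0.71, 116), (0.75, 99), (0.79, 68), (0.84, 54), (0.88, 55), (0.93, 59), (0.97, 60), (1.01, 61), (1.06, 63), (1.1, 98), (1.14, 116), (1.19, 119)]
[345.16772266 331.94213871] [array([263., 230.]), array([253., 239.]), array([243., 250.])]
```

View pics/s8.png

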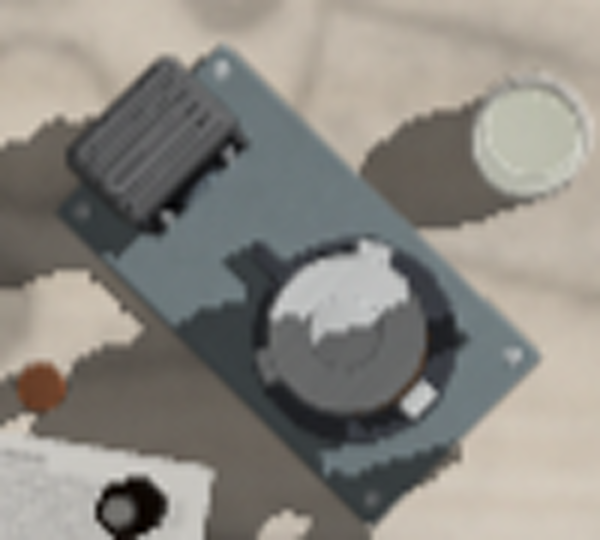

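The top view shows the label side facing the reader. The lug and its shadow run from crop (262,243) to (228,270), and one nest jaw is opposite, at (418,400). Next I'll check the opposite jaw, whose centring error has the opposite sign.

```bash
python3 - <<'E'
from lug import *
a=np.load('t.npy',allow_pickle=True).item()
P=cloud(a); g=cv2.cvtColor(a['color'],cv2.COLOR_RGB2GRAY)
print(g[198:212,252:268]); print((P[198:212,252:268,2]*1000).astype(int))
v,u=np.mgrid[199:211,254:267]; w=np.clip(g[199:211,254:267].astype(float)-165,0,None)
cu,cv_=(w*u).sum()/w.sum(),(w*v).sum()/w.sum(); print(cu,cv_)
for C in([.502,.0285],[.5013,.0292]):
  for z in(.025,.03,.035,.04):
    J=atz(a,cu,cv_,z)[:2]-C; print(C,z,np.hypot(*J).round(4),(np.arctan2(*J[::-1])+np.pi).round(4))
print(g[174:190,226:240])
E
```

```text
[[102 103 103 104 103 104 107 102  64  54  61  61  61  74 119 121]
 [103 103 103 104 105 106 105  90  61  61  61  60  62  80 119 119]
 [103 103 103 105 106 105 100  68  62  61  60  60  67 103 119 120]
 [103 103 104 105 106 102  77  75 125  67  61  63  78 117 120 119]
 [102 103 105 106 102  78  73 151 177 169  69  66 100 120 120 119]
 [103 105 106 103  78  70 147 183 191 196 152  78 114 119 119 119]
 [106 106 101  72  67 141 180 189 192 190 114  92 118 119 119 119]
 [ 96  76  60  42  77 174 188 191 191 122  81 111 118 119 119 120]
 [ 55  42  33  33  54 123 183 191 116  82 109 117 117 118 120 120]
 [ 32  33  32  31  34  54 115 121  76 110 119 118 117 118 119 121]
 [ 33  32  35  53  53  53  65  85 108 118 119 118 118 117 119 120]
 [ 54  52  54  60  64  82 102 109 117 117 119 118 118 118 120 121]
 [ 62  61  61  80 103 109 117 115 116 117 118 118 119 119 119 144]
 [ 67 102 101 110 116 117 116 116 116 116 116 117 114  98 137 181]]
[[ 103  104  105  105  104  104  105  104   73   23   23   24   23   21
    10   12]
 [ 102  105  103  105  106  105  105  103   21   23   20   21   21   19
    
[... 1596 characters left out ...]
7 118 117 119 114  78  84 103 119 120 119 119 119]
 [119 119 119 113  84  77  54  56  75 104 119 121 121 119]
 [119 115  84  81  61  59  54  56  60  77 103 119 115  82]
 [114  82  61  61  61  60  51  54  58  60  73  85  78  59]
 [116  97  62  62  61  61  58  50  53  58  59  61  66  66]
 [118 117  97  60  61  61  61  58  49  52  58  60  72 121]
 [118 119 117  98  59  61  61  61  56  42  60  67 113 180]
 [119 121 120 117  98  61  62  61  56  51  49 101 175 191]
 [121 121 119 120 112  61  61  59  44  43  79 173 191 192]
 [121 120 119 119 113  61  61  53  35  53 134 192 192 191]
 [117  84  84  84  82  62  59  40  36  81 182 192 191 190]
 [ 82  61  61  61  63  62  58  34  51 131 194 191 190 190]]
```

Lug (0.857) and jaw (0.843) agree that the label points at about 0.85 rad, and the reader is at about 0.80. That calls for a turn of about -0.045. Returning to the knob.

```bash
python3 -c "
from h import *
goal([.5028,.0282,.165],-2.989)"
```

```text
t 9.52 yaw -2.9889 q6 -2.218 tcp [ 0.5381 -0.1993  0.1698] tilt [-0.0011  0.0014]
shift [0.0003 0.2302 0.0051] twist [ 0.0016 -0.0008  0.0001]
```

Call:
servo_tool(targets=[{"xyz":[0,0.03,0],"twist":[0,0,0],"jaw":0.5},{"xyz":[0,0.07,0],"twist":[0,0,0],"jaw":0.5},{"xyz":[0,0.11,0],"twist":[0,0,0],"jaw":0.5},{"xyz":[0,0.15,0],"twist":[0,0,0],"jaw":0.5},{"xyz":[0,0.185,0],"twist":[0,0,0],"jaw":0.5},{"xyz":[0,0.215,0],"twist":[0,0,0],"jaw":0.5},{"xyz":[0,0.23,0.005],"twist":[0,0,0],"jaw":0.5},{"xyz":[0,0.23,0.005],"twist":[0,0,0],"jaw":0.5},{"xyz":[0,0.23,0.005],"twist":[0,0,0],"jaw":0.5},{"xyz":[0,0.23,0.005],"twist":[0,0,0],"jaw":0.5},{"xyz":[0,0.23,0.005],"twist":[0,0,0],"jaw":0.5}])

```text
clock: 10.43
tcp_pos: [0.5029, 0.0282, 0.1657]
orientation: [0.0, -0.077, 0.997, -0.0]
wrist_force: [-0.0, -0.5, -0.4]
finger_gap: 0.0426
```

```bash
python3 -c "
from h import *
goal([.5028,.0282,.100],-2.989)"
```

```text
t 10.43 yaw -2.9867 q6 -1.829 tcp [0.5029 0.0282 0.1657] tilt [ 0.0003 -0.0002]
shift [0.0001 0.     0.0657] twist [-0.0002  0.0002  0.0023]
```

Call:
servo_tool(targets=[{"xyz":[0,0,0.015],"twist":[0,0,0],"jaw":0.5},{"xyz":[0,0,0.035],"twist":[0,0,0],"jaw":0.5},{"xyz":[0,0,0.05],"twist":[0,0,0],"jaw":0.5},{"xyz":[0,0,0.06],"twist":[0,0,0],"jaw":0.5},{"xyz":[0,0,0.065],"twist":[0,0,0],"jaw":0.5},{"xyz":[0,0,0.065],"twist":[0,0,0],"jaw":0.5},{"xyz":[0,0,0.065],"twist":[0,0,0],"jaw":0.5}])

```text
clock: 11.02
tcp_pos: [0.5031, 0.0282, 0.1009]
orientation: [0.0, -0.077, 0.997, -0.0]
wrist_force: [0.5, -0.6, -0.1]
finger_gap: 0.0432
```

Call:
servo_tool(targets=[{"xyz":[0,0,0],"twist":[0,0,0],"jaw":0.25},{"xyz":[0,0,0],"twist":[0,0,0],"jaw":0.15},{"xyz":[0,0,0],"twist":[0,0,0],"jaw":0.1},{"xyz":[0,0,0],"twist":[0,0,0],"jaw":0.1},{"xyz":[0,0,0],"twist":[0,0,0],"jaw":0.1},{"xyz":[0,0,0],"twist":[0,0,0],"jaw":0.1},{"xyz":[0,0,0],"twist":[0,0,0.02],"jaw":0.1},{"xyz":[0,0,0],"twist":[0,0,0.045],"jaw":0.1},{"xyz":[0,0,0],"twist":[0,0,0.045],"jaw":0.1},{"xyz":[0,0,0],"twist":[0,0,0.045],"jaw":0.1},{"xyz":[0,0,0],"twist":[0,0,0.045],"jaw":0.1}], squeeze=60)

```text
clock: 11.93
tcp_pos: [0.5032, 0.0282, 0.1019]
orientation: [0.001, -0.055, 0.998, -0.001]
wrist_force: [-2.5, -2.1, 6.7]
finger_gap: 0.0255
```

```bash
python3 -c "
from h import *
c=shot('side');goal([.5028,.0282,.100],-3.034)
s=env.get_state();print(s['wrist_force'],s['ft_torque'],s['finger_gap'])"
```

```text
t 11.98 yaw -3.0313 q6 -1.784 tcp [0.5033 0.0282 0.1019] tilt [ 0.0015 -0.0012]
shift [0.0005 0.0001 0.0019] twist [-0.0014  0.0014  0.0027]
[-2.57886316 -1.64972625  5.54780562] [-0.35335247  0.61086972  0.03776078] 0.024984468980125355
```

Call:
servo_tool(targets=[{"xyz":[0,0,-0.001],"twist":[0,0,0],"jaw":0.1},{"xyz":[0,0,-0.001],"twist":[0,0,0],"jaw":0.1},{"xyz":[0,0,-0.001],"twist":[0,0,0],"jaw":0.1},{"xyz":[0,0,-0.001],"twist":[0,0,0],"jaw":0.1},{"xyz":[0,0,-0.001],"twist":[0,0,0],"jaw":0.1},{"xyz":[0,0,-0.001],"twist":[0,0,0],"jaw":0.1}])

```text
clock: 12.48
tcp_pos: [0.503, 0.0283, 0.1019]
orientation: [0.0, -0.055, 0.998, -0.0]
wrist_force: [-2.2, -3.7, 5.8]
finger_gap: 0.0254
```

Call:
servo_tool(targets=[{"xyz":[0,0,0],"twist":[0,0,0],"jaw":0.1},{"xyz":[0,0,0],"twist":[0,0,0],"jaw":0.1},{"xyz":[0,0,0],"twist":[0,0,0],"jaw":0.1},{"xyz":[0,0,0],"twist":[0,0,0],"jaw":0.1},{"xyz":[0,0,0],"twist":[0,0,0],"jaw":0.1},{"xyz":[0,0,0],"twist":[0,0,0],"jaw":0.1},{"xyz":[0,0,0],"twist":[0,0,0],"jaw":0.1},{"xyz":[0,0,0],"twist":[0,0,0],"jaw":0.1},{"xyz":[0,0,0],"twist":[0,0,0],"jaw":0.1},{"xyz":[0,0,0],"twist":[0,0,0],"jaw":0.1},{"xyz":[0,0,0],"twist":[0,0,0],"jaw":0.1},{"xyz":[0,0,0],"twist":[0,0,0],"jaw":0.1}])

```text
clock: 13.48
tcp_pos: [0.503, 0.0283, 0.1019]
orientation: [0.0, -0.055, 0.998, -0.0]
wrist_force: [-1.4, -2.5, 4.4]
finger_gap: 0.025
```

```bash
python3 -c "
from h import *
c=shot('side');goal([.5028,.0282,.100],-3.034)
s=env.get_state();print(s['wrist_force'],s['ft_torque'],s['finger_gap'])
C=np.array([.502,.0285,0])
for y in(.7,.8,.9): print(y,[((np.array(proj(c,C+[r*np.cos(y),r*np.sin(y),.02]))-[225,165])*9).round(0) for r in(.046,.063)])
cv2.imwrite('pics/s9.png',cv2.resize(c['color'][165:231,225:305],None,fx=9,fy=9,interpolation=2)[:,:,::-1])"
```

```text
t 13.53 yaw -3.0314 q6 -1.784 tcp [0.503  0.0283 0.1019] tilt [ 0.0005 -0.0007]
shift [ 0.0002 -0.0001  0.0019] twist [-0.0008  0.0004  0.0026]
[-2.62618194 -3.57666494  5.2064079 ] [-0.77288892  0.50153864 -0.05336026] 0.02493231526209763
0.7 [array([194., 512.]), array([133., 522.])]
0.8 [array([199., 524.]), array([138., 538.])]
0.9 [array([205., 536.]), array([146., 554.])]
```

View pics/s9.png

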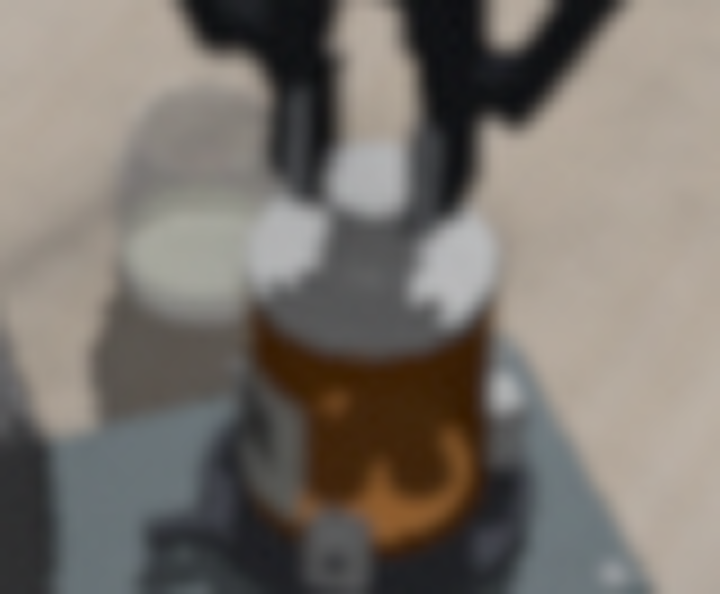

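The lid is shut and gripped, and the label edge, lug (~(175,535)) and jaw all agree with the 0.8 rad direction. The arm has been still for over a second, so the pull starts now in small steps.

Call:
servo_tool(targets=[{"xyz":[0,0,0],"twist":[0,0,0],"jaw":0.1},{"xyz":[0,0,-0.001],"twist":[0,0,0],"jaw":0.1},{"xyz":[0,0,-0.0015],"twist":[0,0,0],"jaw":0.1},{"xyz":[0,0,-0.002],"twist":[0,0,0],"jaw":0.1},{"xyz":[0,0,-0.002],"twist":[0,0,0],"jaw":0.1}], squeeze=80)

```text
clock: 13.95
tcp_pos: [0.5026, 0.029, 0.1028]
orientation: [-0.0, -0.055, 0.998, 0.0]
wrist_force: [1.1, -2.0, -6.8]
finger_gap: 0.0245
```

Call:
servo_tool(targets=[{"xyz":[0,0,-0.0005],"twist":[0,0,0],"jaw":0.1},{"xyz":[0,0,-0.001],"twist":[0,0,0],"jaw":0.1},{"xyz":[0,0,-0.001],"twist":[0,0,0],"jaw":0.1},{"xyz":[0,0,-0.001],"twist":[0,0,0],"jaw":0.1}])

```text
clock: 14.28
tcp_pos: [0.5023, 0.0288, 0.1034]
orientation: [-0.001, -0.055, 0.998, 0.0]
wrist_force: [3.4, 0.1, -14.1]
finger_gap: 0.0244
```

Call:
servo_tool(targets=[{"xyz":[0,0,-0.0005],"twist":[0,0,0],"jaw":0.1},{"xyz":[0,0,-0.001],"twist":[0,0,0],"jaw":0.1},{"xyz":[0,0,-0.001],"twist":[0,0,0],"jaw":0.1}])

```text
clock: 14.53
tcp_pos: [0.502, 0.0288, 0.1051]
orientation: [-0.001, -0.055, 0.998, 0.0]
wrist_force: [2.1, -0.3, -16.2]
finger_gap: 0.0243
```

Call:
servo_tool(targets=[{"xyz":[0,0,-0.0005],"twist":[0,0,0],"jaw":0.1},{"xyz":[0,0,-0.001],"twist":[0,0,0],"jaw":0.1},{"xyz":[0,0,-0.001],"twist":[0,0,0],"jaw":0.1}])

```text
clock: 14.78
tcp_pos: [0.5032, 0.0285, 0.1083]
orientation: [0.001, -0.055, 0.998, -0.0]
wrist_force: [-2.9, -0.9, 3.1]
finger_gap: 0.024
```

The seal let go at a lift of about 6 mm, so I'll bring it to 10 mm and check with the camera.

Call:
servo_tool(targets=[{"xyz":[0,0,-0.001],"twist":[0,0,0],"jaw":0.1},{"xyz":[0,0,-0.002],"twist":[0,0,0],"jaw":0.1},{"xyz":[0,0,-0.003],"twist":[0,0,0],"jaw":0.1},{"xyz":[0,0,-0.0035],"twist":[0,0,0],"jaw":0.1},{"xyz":[0,0,-0.0035],"twist":[0,0,0],"jaw":0.1},{"xyz":[0,0,-0.0035],"twist":[0,0,0],"jaw":0.1}])

```text
clock: 15.28
tcp_pos: [0.5032, 0.0286, 0.1103]
orientation: [0.0, -0.055, 0.998, -0.0]
wrist_force: [-0.4, 0.1, -0.9]
finger_gap: 0.0243
```

```bash
python3 -c "
from h import *
c=shot('side');goal([.5028,.0282,.112],-3.034)
s=env.get_state();print(s['wrist_force'],s['ft_torque'],s['finger_gap'])
Q=[]
for i in range(6): 
  P=cloud(shot('side')); Q.append(P[(np.hypot(P[...,0]-.502,P[...,1]-.0285)<.031)&(np.hypot(P[...,0]-.502,P[...,1]-.0285)>.018)&(P[...,2]>.098)&(P[...,2]<.124)])
q=np.concatenate(Q)
A=np.c_[q[:,:2]-[.502,.0285],np.ones(len(q))]; k=np.ones(len(q),bool)
for _ in range(5):
  f=np.linalg.lstsq(A[k],q[k,2],rcond=None)[0]; r=q[:,2]-A@f; k=abs(r)<.003
print('flange plane',f,k.sum(),'median',np.median(q[:,2]))
cv2.imwrite('pics/s10.png',cv2.resize(c['color'][165:231,225:305],None,fx=9,fy=9,interpolation=2)[:,:,::-1])"
```

```text
t 15.33 yaw -3.0312 q6 -1.784 tcp [0.503  0.0286 0.1101] tilt [ 0.0004 -0.    ]
shift [ 0.0003 -0.0004 -0.0019] twist [-0.0001  0.0004  0.0028]
[-0.22218456  0.19859485 -1.88621933] [0.02793912 0.01011032 0.00923211] 0.024670426276213794
flange plane [ 0.00036393 -0.00352998  0.11307972] 1145 median 0.11286022329579504
```

View pics/s10.png

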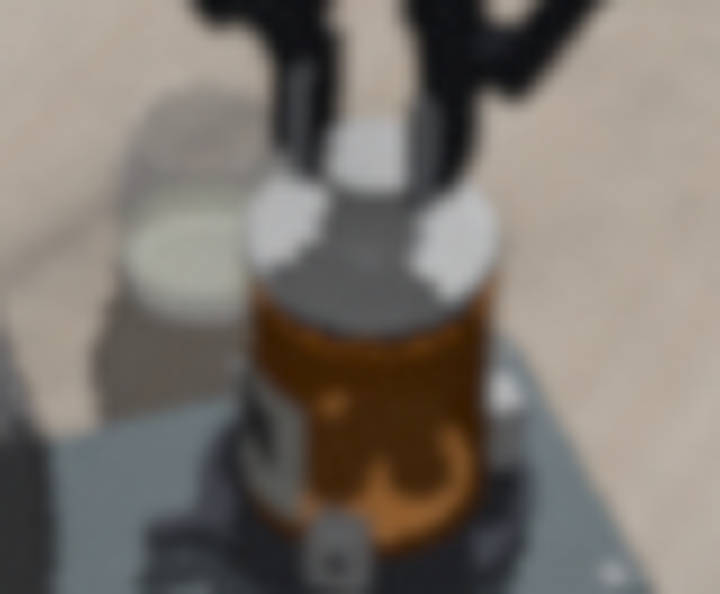

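The lid is level, and its flange has risen from z 0.1049 to 0.1130, about 8 mm. The label and lug have not moved. Going up 2.5 mm more.

Call:
servo_tool(targets=[{"xyz":[0,0,-0.001],"twist":[0,0,0],"jaw":0.1},{"xyz":[0,0,-0.002],"twist":[0,0,0],"jaw":0.1},{"xyz":[0,0,-0.0025],"twist":[0,0,0],"jaw":0.1},{"xyz":[0,0,-0.0025],"twist":[0,0,0],"jaw":0.1},{"xyz":[0,0,-0.0025],"twist":[0,0,0],"jaw":0.1},{"xyz":[0,0,-0.0025],"twist":[0,0,0],"jaw":0.1}])

```text
clock: 16.13
tcp_pos: [0.5028, 0.0286, 0.1126]
orientation: [0.0, -0.055, 0.998, -0.0]
wrist_force: [0.2, -0.5, -1.8]
finger_gap: 0.0241
```

```bash
python3 -c "
from h import *
Q=[]
for i in range(6): 
  P=cloud(shot('side')); d=np.hypot(P[...,0]-.502,P[...,1]-.0285); Q.append(P[(d<.031)&(d>.018)&(P[...,2]>.098)&(P[...,2]<.124)])
q=np.concatenate(Q);A=np.c_[q[:,:2]-[.502,.0285],np.ones(len(q))]; k=np.ones(len(q),bool)
for _ in range(5):
  f=np.linalg.lstsq(A[k],q[k,2],rcond=None)[0]; k=abs(q[:,2]-A@f)<.003
s=env.get_state();print(f,s['wrist_force'],s['tcp_pos'],s['finger_gap'],abs(s['qvel']).max())
if .1125<f[2]<.1185: env.hand_in();print('handed in')"
```

```text
[-0.00247497  0.00204047  0.11560785] [ 0.34219567  0.56655278 -1.69102562] [0.50281    0.0286165  0.11255418] 0.024368146485892837 0.0015951682940839127
the job is handed in; nothing more can be done
handed in
```

I turned the jar to the reader, left it still and shut for over a second, then pulled the lid until the seal let go. I handed in at about 16 s with the gripper still holding the lid just open.

- **Label facing:** I turned the jar about 3.3 rad by the knob. A top view then put the label at about 0.85 rad, with the reader at about 0.80. I corrected by -0.045 rad; after that I checked only by eye in the side view, so allow about ±0.03 rad.
- **Seal:** I pulled in small steps. The last reading before release was 16 N at about 3 mm of lift.
- **Final lid position:** The last depth check put the flange 10.7 mm above its shut height. It was level to about 0.2°, centred to about 1 mm, with only about its own weight on the wrist.
- **Other things on the desk:** I kept clear of them all. Those in the side views stood where they were; I didn't check the timer or slide box again.

**Two readings disagreed:**
- The fingertips looked about 2 cm higher in the images than the TCP figure implies, so I set the grasp height from the pictures.
- The jaws read 24–27 mm on the 29 mm knob head. The lid rose with the TCP, so the grip held.

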